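Sort two sample bottles through the diverter

TASK

Sort the two bottles through the diverter hopper so that each lands in the tray of its own colour, the brown one first and then the white one. Before each drop, push the lever across until it bears firmly on its stop, without forcing it; the flap inside leans with the lever and shuts the side it leans to, so the lever must lean away from the tray you want. Then let the bottle fall lengthways through the hopper mouth and wait until it lies still in its tray; leave the flasks, jar, beaker and soap bottle standing where they are.

Things in the scene. Friction and masses are not known exactly. Their poses are not given: they have to be found in the camera images.
- station: grey metal diverter station fixed to the bench, origin on the bench under its centre; x is the long direction of the hopper mouth. End panels at x = +-82 mm and the hopper rise to 270 mm. Below the throat (90 mm wide in y) two open chutes slope down to +y and -y, each ending 105 mm from the middle over a tray. The lever is on the +x side.
- hopper_mouth (a point): centre of the hopper mouth, level with its rim, 270 mm above the bench, axes as the station's; the mouth is 156 mm (x) by 130 mm (y). A bottle goes in lengthways, axis along x within about 0.2 rad; released level with its underside within 20 mm above the rim it falls in and rolls down the open chute. Keep open fingers above the rim.
- lever_handle (a point): point on the axis of the lever's black bar handle (orange end): 20 mm in diameter, parallel to the station's x, from 32 mm before to 28 mm beyond this point, which is at x = 122 mm in the station's frame. It swings 150 mm from a hinge axis parallel to x at y = 0, 135 mm above the bench (height 285 mm upright). Meet it with the tips of shut fingers 10 to 20 mm below its axis and follow its rise.
- lever: diverter lever, origin on the hinge axis; the orange flap in the throat is part of it and shuts the chute it leans to, so a bottle goes to the other side. It stays where it is left; moving it takes about 2.5 N at the handle. Rigid stops, one each side, 0.22 to 0.52 rad from upright (trimmed anew each time): find them by feel. There the force jumps: press with 10 to 20 N, never over 35 N.
- tray_brown: brown open tray, fixed, 176 mm (its x, parallel to the station's x) by 134 mm (y), 62 mm high, walls 4 mm, origin at the centre of its underside. It stands under the end of one of the two chutes, on the station's +y or -y side (this changes from start to start), 176 mm from the station's middle.
- tray_white: white open tray, fixed, 176 mm (its x, parallel to the station's x) by 134 mm (y), 62 mm high, walls 4 mm, origin at the centre of its underside. It stands under the end of one of the two chutes, on the station's +y or -y side (this changes from start to start), 176 mm from the station's middle.
- bottle_brown_mid (a point): middle of the brown bottle (black cap, white paper band): rigid, round, 120 mm long, about 0.12 kg (varies), lying level in a cradle, axis along x, cap to +x. Body 50 mm in diameter from x = -60 to +32 mm; cap 34 mm. This point starts 32 mm above the bench. Grip it from above across the 50 mm, between the cradle's ribs (x from -35 to +25 mm). It rolls easily on a slope.
- bottle_white_mid (a point): middle of the white bottle (blue cap, white paper band): rigid, round, 120 mm long, about 0.12 kg (varies), lying level in a cradle, axis along x, cap to +x. Body 50 mm in diameter from x = -60 to +32 mm; cap 34 mm. This point starts 32 mm above the bench. Grip it from above across the 50 mm, between the cradle's ribs (x from -35 to +25 mm). It rolls easily on a slope.
- bottle_brown: the brown bottle as a body; its origin lies on its side surface, 25 mm from its axis: use bottle_brown_mid for grasping
- bottle_white: the white bottle as a body; its origin lies on its side surface, 25 mm from its axis: use bottle_white_mid for grasping
- cradle_1: blue cradle fixed to the bench holding one bottle: base 110 x 76 mm, 6 mm thick, with two V ribs 10 mm thick at x = -40 and +30 mm, up to 27 mm high; origin at the centre of its underside, x along the bottle
- cradle_2: second blue cradle, the same as cradle_1, on the other side of the station
- flask_brown: stoppered volumetric flask with dark brown contents, 66 mm across, 192 mm tall, on the bench beyond the station; a bystander: leave it standing where it is
- flask_yellow: stoppered volumetric flask with yellow contents, 66 mm across, 192 mm tall, on the bench beyond the station; a bystander: leave it standing where it is
- reagent_jar: glass jar with a black cap, 76 mm across, 120 mm tall; a bystander: leave it standing where it is
- white_beaker: white plastic beaker, 72 mm across, 85 mm tall; a bystander: leave it standing where it is
- soap_bottle: yellow soap bottle with an orange pump, 62 x 100 mm, 175 mm tall, on the bench beyond the station; a bystander: leave it standing where it is
Things that resemble listed ones, but are neither listed nor needed, are in the scene too. What is shaped like the bottle_white but green, orange or turquoise is not meant.

How it is judged:
By the outcome, as a careful person would: the job done as asked, in the order asked, and still so for the second after the job is handed in, with the robot touching nothing.
It also fails if it takes over 72 s, if anything falls off the work surface, if the arm or the gripper's body presses on something with over 40 N, if the wrist force passes 120 N, or if a joint passes its speed limit or range.

ROBOT

A 6-joint arm with a two-finger parallel gripper is mounted at the origin on the work surface. World frame = base frame: x ahead of the robot, y to its left, z up, the work surface at z = 0. Lengths are in m, angles in degrees, forces in N, time in s.
With the tool pointing down it reaches from about 0.3 to 0.75 m from the base axis. Payload 8.5 kg.
Tool frame: the origin (TCP) lies on the centre line of the jaws, within the pads' length; the fingertips stand 17 mm ahead of it and the grasp point (between the pads) lies 2 mm behind it (env.tcp_to_tips is the distance from the TCP to the fingertips, in m); z points along the fingers, y is the line along which they close (so a half turn about z gives the same grasp; the last joint's range is limited). The gripper opens to 85 mm and grips with 20 to 120 N. Pads are 22 mm wide; open, the fingers measure 114 mm over their backs; the gripper's body (76 mm by 85 mm) begins 54 mm behind the grasp point. The pads swing forward as they close: fully open they stand 13 mm farther back than shut.
Start: joints at [57.565, 21.807, 74.336, -0, 83.858, -12.336], TCP at [0.189, 0.516, 0.248] pointing down, gripper open.
Joint ranges: [-178.18, 178.18], [-50.72, 133.34], [12.68, 142.11], [-81.47, 261.47], [9.98, 163.14], [-165.26, 165.26]. Speed limits (degrees/s): [136.94, 136.94, 180, 180, 180, 180].

INTERFACE

Orientations are given as a 3x3 rotation matrix whose columns are the frame's x, y, z axes.
In Python, from rig import env gives the robot as it stands. The module is installed in compiled form; this text tells all that it offers.
- The arm moves only by the shell command python3 -m pendant 'ROWS' [FORCE]. ROWS is JSON, a list of rows, each a list of 7 numbers: the opening, from 0 (shut) to 1 (fully open), then the shift along the tool's x, y, z in m, then the turn, a rotation vector about the tool's x, y, z in rad. A call has 1 to 5 rows; each row is the pose to reach, as a shift and turn from the pose commanded when the call began, along the tool's axes at that moment; what a row does not reach only later rows make up. A row lasts 1/8 s, in which the tool goes at most 62.5 mm and 10.7 degrees, less where a joint would pass 70% of its speed; a pose out of reach is approached as far as the arm can. A call with a gripper value outside its range is refused whole. The fingers move at their own pace and stop on an object; FORCE is the grip in N (left out, the last holds). Time passes only in rows, so rows that repeat a pose let the fingers close. It gives the time, the measured TCP pose, the force, the opening and the grip force at its end, in the units of the state.
- env.observe(): the state, without advancing time (a new reading comes with each control period).
- env.get_image(name): name is "scene" or "top" or "wrist"; returns a dict with "image" (384x512x3 uint8, blue, green, red), "fx", "fy", "cx", "cy" (pixels), "k1" (the pictures are not rectified: a ray, as slopes to the right and down, at radius r is drawn at 1 + k1 r^2 times it, then the intrinsics apply), "pose" (4x4, takes a point from camera to world coordinates). Camera axes: x right, y up, looking along -z (the intrinsics and any distortion apply to the point x, -y, -z); pixel columns grow to the right and rows downward; lengths in m; the calibration is good to about 2 mm. A picture is of the moment at which its call begins. There is no depth.
- env.close_job(): hands the job in; it is judged then, once.
Trained networks look in the newest picture that a camera, given by its name, has taken for a name from the list of things; names that differ only in an ending like _2 or _b are one class to them, and where a whole thing is asked for, a point or a joint stands for the part that bears it (a point fixed in the world has none). Each returns a list of dicts, best first, with "conf" (0 to 1); they miss things now and then, are a little off and sometimes report something else, mostly with a low value. They report only what shows in the picture. A call takes as long as a camera call. They do not tell look-alikes from the thing itself.
- env.find_in(camera, thing): "bbox" ([centre column, centre row, width, height] in pixels, round what is visible of it).
- env.trace(camera, thing): "mask" (384x512 bool, what is visible of it) and "bbox" ([centre column, centre row, width, height] in pixels, round what is visible of it).
- env.tip_of(camera, thing): "centre" ([column, row] in pixels: a listed point, or the origin of a listed thing).
The state is a dict: "time_s": time; "q": joint angles; "qvel": joint speeds; "joint_efforts": joint torques, N m; "position": TCP position; "tool_rot": TCP orientation; "ft_force": force on the tool from outside, world axes, zero at the start; "wrist_torque": the same for the moment, N m; "grip_width": finger opening in m; "gripper_force": force on a finger pad.
Only numpy, scipy, OpenCV 4.12 (cv2) and the standard library are available. Lean on these libraries where they do the work, as an engineer would, in place of code of your own. Each camera call takes 0.05 s, during which the arm holds its last target. There are 200 camera calls.

## Working session

There is one attempt and no reset: what is moved stays moved. The work goes in short steps, Python scripts to look and compute and a shell command to move; the robot and the scene stay as the last step left them, time stands still between calls to the robot, and variables do not carry over. Pictures are saved under pics/ and viewed, at most 10 in all, crops included, and the job is handed in when it is done.

```bash
mkdir -p pics
cat > h.py <<'E'
import numpy as np, cv2
from rig import env
def cap(cam,save=None):
    d=env.get_image(cam)
    if save: cv2.imwrite('pics/'+save,d['image'])
    return d
def ray(d,uv):
    x=(uv[0]-d['cx'])/d['fx'];y=(uv[1]-d['cy'])/d['fy']
    rd=np.hypot(x,y);r=rd
    for _ in range(20): r=rd/(1+d['k1']*r*r)
    s=r/rd if rd>0 else 1
    P=np.array(d['pose']);v=P[:3,:3]@np.array([x*s,-y*s,-1.]);return P[:3,3],v/np.linalg.norm(v)
def proj(d,p):
    P=np.array(d['pose']);c=P[:3,:3].T@(np.array(p)-P[:3,3]);x=c[0]/-c[2];y=-c[1]/-c[2];k=1+d['k1']*(x*x+y*y)
    return np.array([d['fx']*x*k+d['cx'],d['fy']*y*k+d['cy']])
def onz(d,uv,z):
    o,v=ray(d,uv);return o+v*(z-o[2])/v[2]
def tri(*a):
    A=np.zeros((3,3));b=np.zeros(3)
    for d,uv in a:
        o,v=ray(d,uv);M=np.eye(3)-np.outer(v,v);A+=M;b+=M@o
    p=np.linalg.solve(A,b)
    return p,[np.linalg.norm(proj(d,p)-uv) for d,uv in a]
E
python3 - <<'E'
from h import *
np.set_printoptions(precision=3,suppress=True)
ds={c:cap(c,c+'0.png') for c in('scene','top')}
cv2.imwrite('pics/both0.png',np.vstack([ds['scene']['image'],ds['top']['image']])[:, :])
for c in ds:
    print(c,np.array(ds[c]['pose'])[:3].round(3).tolist())
    for t in 'station hopper_mouth lever_handle lever tray_brown tray_white bottle_brown_mid bottle_white_mid cradle_1'.split():
        print(c,t,[(np.round(r['centre']).tolist(),round(r['conf'],2)) for r in env.tip_of(c,t)[:4]])
s=env.observe();print(s['time_s'],s['tool_rot'])
E
```

```text
scene [[-0.196, -0.74, 0.644, 1.486], [0.981, -0.156, 0.119, 0.104], [0.013, 0.655, 0.756, 1.288]]
scene station [([280.0, 229.0], 0.9)]
scene hopper_mouth [([286.0, 181.0], 0.65)]
scene lever_handle [([278.0, 206.0], 0.73)]
scene lever [([377.0, 236.0], 0.74), ([281.0, 208.0], 0.56)]
scene tray_brown [([327.0, 239.0], 0.62), ([324.0, 288.0], 0.34)]
scene tray_white [([278.0, 206.0], 0.44), ([252.0, 287.0], 0.26)]
scene bottle_brown_mid [([167.0, 202.0], 0.64), ([373.0, 228.0], 0.59)]
scene bottle_white_mid [([192.0, 171.0], 0.88), ([168.0, 204.0], 0.86), ([130.0, 200.0], 0.64), ([231.0, 175.0], 0.53)]
scene cradle_1 [([171.0, 207.0], 0.75), ([375.0, 234.0], 0.5)]
top [[-0.014, 0.982, -0.19, 0.342], [-1.0, -0.013, 0.005, -0.066], [0.002, 0.19, 0.982, 1.425]]
top station [([228.0, 215.0], 0.72), ([170.0, 154.0], 0.58)]
top hopper_mouth [([222.0, 199.0], 0.9)]
top lever_handle [([214.0, 152.0], 0.94)]
top lever [([227.0, 208.0], 0.75), ([357.0, 214.0], 0.61), ([214.0, 152.0], 0.56)]
top tray_brown [([171.0, 210.0], 0.83), ([119.0, 230.0], 0.23)]
top tray_white [([286.0, 215.0], 0.66)]
top bottle_brown_mid [([118.0, 229.0], 0.78)]
top bottle_white_mid [([303.0, 282.0], 0.82), ([362.0, 210.0], 0.8), ([225.0, 210.0], 0.68), ([404.0, 212.0], 0.66)]
top cradle_1 [([357.0, 217.0], 0.73)]
1.0 [[-0.939  0.344  0.   ]
 [ 0.344  0.939  0.   ]
 [-0.     0.    -1.   ]]
```

View pics/scene0.png

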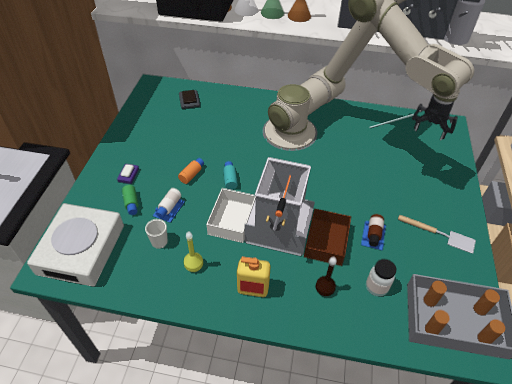

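View pics/top0.png

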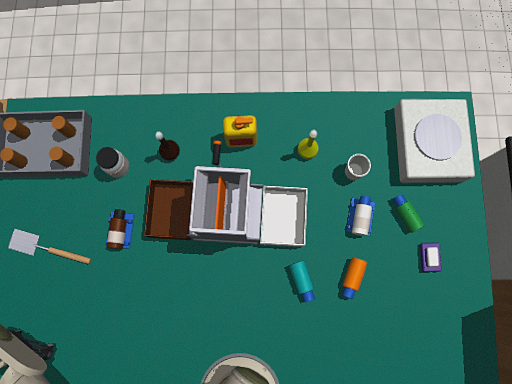

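The scene view shows the brown bottle in its cradle at (375,230) and the white bottle in its cradle at (170,204). Look-alikes are green (131,199), orange (192,171) and turquoise (231,175), plus brown caps in the grey crate. In the top view brown is at (118,229) and white at (362,216); the look-alikes are at (407,213), (353,277) and (301,281). The brown tray is on the +y side (left) and the white tray on -y. The lever handle is at (216,152).

Run:
```python
from h import *
np.set_printoptions(precision=4,suppress=True)
s,t=cap('scene'),cap('top')
def pr(n,a,b): print(n,*tri((s,a),(t,b)))
for n,a,b in [('mouth',(286,181),(222,199)),('handle',(281,208),(214,152)),('brown',(373,228),(118,229)),('white',(168,204),(362,210))]: pr(n,a,b)
print('zplane handle .28',onz(t,(214,152),.28),'mouth',onz(t,(222,199),.27),'brown',onz(t,(118,229),.032),'white',onz(t,(362,213),.032))
print('trays',onz(t,(171,210),.03),onz(t,(284,215),.03))
# bottle axis via mask
im=[]
for n,th,near in(('brown','bottle_brown',(118,229)),('white','bottle_white',(362,213))):
    for r in env.trace('top',th):
        if np.hypot(*(np.array(r['bbox'][:2])-near))<15:
            m=r['mask'];ys,xs=np.nonzero(m);P=np.array([onz(t,p,.035)[:2] for p in zip(xs,ys)])
            (c,sz,a)=cv2.minAreaRect(P.astype(np.float32)*1000);w,v=np.linalg.eigh(np.cov(P.T));print(n,r['conf'],c,sz,a,v[:,1]);break
# mouth rim corners: bright station mask
for r in env.trace('top','station')[:2]:
    print(r['conf'],r['bbox'])
big=[cv2.resize(t['image'][120:260,80:400],None,fx=2.5,fy=2.5,interpolation=2)]
sc=cv2.resize(s['image'][150:270,130:400],None,fx=2.5,fy=2.5,interpolation=2)
sc=cv2.copyMakeBorder(sc,0,0,0,800-sc.shape[1],0)
cv2.imwrite('pics/c1.png',np.vstack([cv2.resize(big[0],(800,300)) if 0 else big[0][:300],sc[:300]]))
```

```text
mouth [0.5486 0.0352 0.2669] [np.float64(1.9584780121907277), np.float64(2.399155340354537)]
handle [0.6716 0.0463 0.2826] [np.float64(0.958109811027897), np.float64(1.0879974092067881)]
brown [0.4999 0.3659 0.0424] [np.float64(0.6765863738042843), np.float64(0.781989274159868)]
white [ 0.5481 -0.3815  0.0468] [np.float64(0.49815249055784167), np.float64(0.5934564090276049)]
zplane handle .28 [0.672  0.0493 0.28  ] mouth [0.5488 0.0288 0.27  ] brown [0.5009 0.3717 0.032 ] white [ 0.5412 -0.3862  0.032 ]
trays [0.5589 0.2075 0.03  ] [ 0.5388 -0.1434  0.03  ]
brown 0.67 (502.1336364746094, 374.229736328125) (53.6296501159668, 123.41204833984375) 84.10822296142578 [-0.9944  0.1056]
white 0.62 (536.0262451171875, -386.96923828125) (52.37031936645508, 129.91868591308594) 77.38526153564453 [-0.9727  0.2321]
0.69 [224.9, 188.7, 72.8, 102.3]
0.15 [220.4, 185.2, 17.9, 86.0]
```

View pics/c1.png

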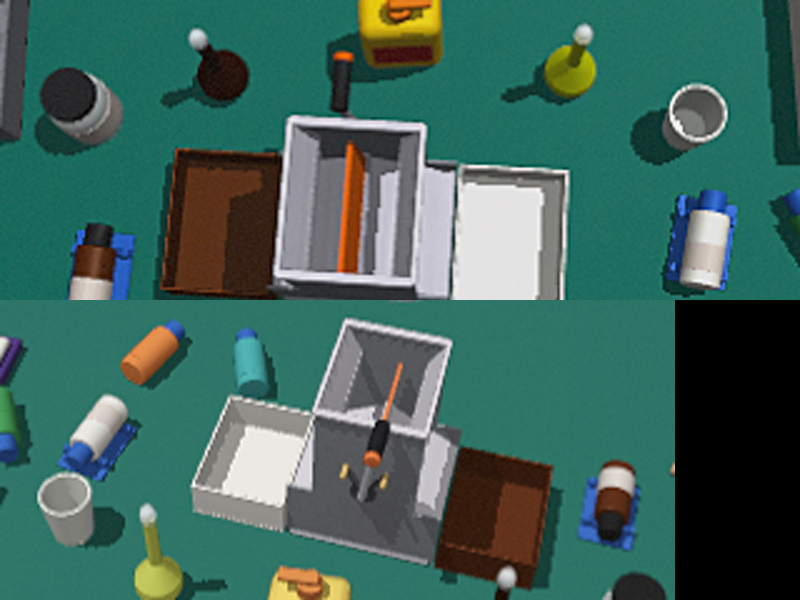

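The crop confirms the choice. Brown bottle with white band and black cap lies in its cradle at top (118,229), and the white bottle with the blue cap lies in its cradle at (362,215). The lever leans slightly to +y (brown side), so it must first be pushed to -y.

```bash
cat >> h.py <<'E'
def to(x,y,z,yaw):  # yaw of tool y axis from world y, tool down; prints shift and turn in tool axes
    from scipy.spatial.transform import Rotation as R
    s=env.observe();T=np.array(s['tool_rot']);p=np.array(s['position'])
    c,n=np.cos(yaw),np.sin(yaw)
    Y=np.array([-n,c,0]);Z=np.array([0,0,-1.]);X=np.cross(Y,Z)
    G=np.stack([X,Y,Z],1)
    print('shift',(T.T@(np.array([x,y,z])-p)).round(4),'turn',R.from_matrix(T.T@G).as_rotvec().round(4))
E
python3 - <<'E'
from h import *
np.set_printoptions(precision=4,suppress=True)
t=cap('top');s=cap('scene')
C=[onz(t,(80+u/2.5,120+v/2.5),.27)for u,v in[(288,117),(425,122),(411,285),(275,278)]]
C2=[onz(s,(130+u/2.5,150+(v-300)/2.5),.27)for u,v in[(347,320),(452,341),(434,437),(315,416)]]
for c in(C,C2):
    print(np.array(c)[:,:2],np.mean(c,0));
e=C[0]+C[1]-C[2]-C[3];print('x axis yaw',np.arctan2(e[1],e[0]));e=C[0]-C[1]+C[3]-C[2];print(np.arctan2(-e[0],e[1]))
to(.672,.110,.285,-.057)
q=env.observe();print(q['position'],q['ft_force'])
E
```

```text
[[ 0.6354  0.0994]
 [ 0.628  -0.0442]
 [ 0.4576 -0.0283]
 [ 0.4664  0.1104]] [0.5468 0.0343 0.27  ]
[[ 0.4599 -0.0292]
 [ 0.4696  0.1115]
 [ 0.6356  0.1077]
 [ 0.6326 -0.0392]] [0.5494 0.0377 0.27  ]
x axis yaw -0.07893766351340539
-0.05726476904795063
shift [-0.5933 -0.2157 -0.0367] turn [-0.      0.     -0.2938]
[0.189  0.5165 0.2483] [ 0.4705  0.155  -0.5595]
```

```bash
python3 -m pendant '[[0,-0.05,-0.02,-0.03,0,0,-0.1],[0,-0.11,-0.04,-0.037,0,0,-0.2],[0,-0.165,-0.06,-0.037,0,0,-0.294],[0,-0.22,-0.08,-0.037,0,0,-0.294],[0,-0.28,-0.1,-0.037,0,0,-0.294]]' 40; python3 -c "
from h import *
to(.672,.110,.285,-.06)"
```

```text
time_s: 1.98
position: [0.4182, 0.3255, 0.2856]
tool_rot: [[-0.998, 0.056, 0.0], [0.056, 0.998, 0.0], [-0.0, 0.0, -1.0]]
ft_force: [0.8, 0.9, -0.1]
grip_width: 0.0001
gripper_force: 0.0
shift [-0.2656 -0.2008  0.0006] turn [0.0003 0.0003 0.0035]
```

```bash
python3 - <<'E'
from h import *
w=cap('wrist');print(np.array(w['pose'])[:3].round(3).tolist())
np.save('w1.npy',w,allow_pickle=True)
for th in('bottle_brown_mid','lever_handle','hopper_mouth'):
    print(th,[(np.round(r['centre'],1).tolist(),round(r['conf'],2)) for r in env.tip_of('wrist',th)])
E
python3 -m pendant '[[0,-0.053,-0.04,0,0,0,0],[0,-0.106,-0.08,0,0,0,0],[0,-0.159,-0.12,0,0,0,0],[0,-0.212,-0.16,0,0,0,0],[0,-0.266,-0.2,0,0,0,0]]'
python3 - <<'E'
from h import *
w=cap('wrist','w2.png');t=cap('top')
w1=np.load('w1.npy',allow_pickle=True).item()
for th in('bottle_brown_mid','lever_handle','hopper_mouth'):
    print(th,[(np.round(r['centre'],1).tolist(),round(r['conf'],2)) for r in env.tip_of('wrist',th)])
to(.672,.110,.285,-.06)
E
```

```text
[[0.056, -0.943, -0.328, 0.334], [0.998, 0.053, 0.019, 0.33], [-0.0, -0.329, 0.944, 0.412]]
bottle_brown_mid [([290.4, 208.6], 0.8), ([83.3, 236.5], 0.17)]
lever_handle []
hopper_mouth []
time_s: 2.8
position: [0.6564, 0.1254, 0.2856]
tool_rot: [[-0.999, 0.055, 0.0], [0.055, 0.999, 0.0], [-0.0, 0.0, -1.0]]
ft_force: [0.5, 1.0, 0.6]
grip_width: -0.0001
gripper_force: 0.0
bottle_brown_mid [([318.4, 203.9], 0.24)]
lever_handle [([106.5, 286.5], 0.61)]
hopper_mouth [([32.7, 36.8], 0.75)]
shift [-0.0179 -0.0156  0.0003] turn [ 0.0003 -0.0004  0.0047]
```

View pics/w2.png

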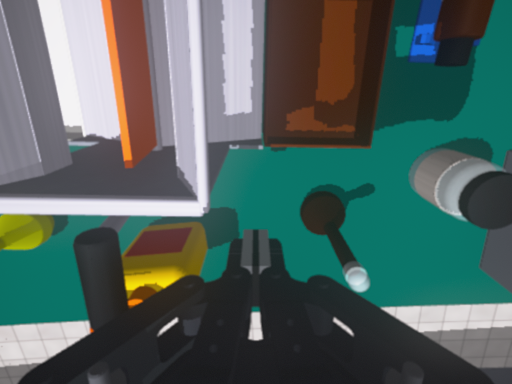

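The wrist view shows the handle at about (100,275), the fingertips at (257,235) to its +y side, and the hopper corner at (205,210). The handle is clear of the fingers by about 60 mm.

Run:
```python
from h import *
np.set_printoptions(precision=4,suppress=True)
w=cap('wrist');t=cap('top');s=cap('scene')
print('handle',onz(w,(106.5,286.5),.283),tri((w,(106.5,286.5)),(t,(214,152))),tri((w,(106.5,286.5)),(t,(214,152)),(s,(280,207))))
print('handle near-end top', onz(w,(96,233),.29))
print('hopper corner',onz(w,(207,211),.27))
w1=np.load('w1.npy',allow_pickle=True).item()
print('brown',tri((w1,(290.4,208.6)),(t,(118,229))),tri((w1,(290.4,208.6)),(t,(118,229)),(s,(373,228))), onz(w1,(290.4,208.6),.032))
to(.672,.085,.285,-.06)
```

```text
handle [0.6692 0.0441 0.283 ] (array([0.6681, 0.0475, 0.2871]), [np.float64(3.841983978113179), np.float64(0.7910422299195949)]) (array([0.6699, 0.0444, 0.284 ]), [np.float64(2.4015697906778164), np.float64(1.7531035008645992), np.float64(1.4730732687074102)])
handle near-end top [0.6328 0.0507 0.29  ]
hopper corner [0.6331 0.101  0.27  ]
brown (array([0.5007, 0.3704, 0.0392]), [np.float64(0.7692473312116477), np.float64(0.3602275079606626)]) (array([0.4998, 0.3678, 0.0418]), [np.float64(2.2811367644677207), np.float64(0.255545267462242), np.float64(1.1591295863371631)]) [0.5046 0.3721 0.032 ]
shift [-0.0195 -0.0408  0.0011] turn [0.0002 0.0006 0.0055]
```

```bash
cat > chk.py <<'E'
import sys
from rig import env
s=env.observe();f=s['ft_force'];print('chk',[round(v,4) for v in s['position']],[round(v,1) for v in f],round(s['time_s'],2))
sys.exit(abs(f[1])>float(sys.argv[1]))
E
python3 -m pendant '[[0,-0.0195,-0.0408,0,0,0,0],[0,-0.0195,-0.052,0,0,0,0],[0,-0.0195,-0.064,0,0,0,0],[0,-0.0195,-0.076,-0.001,0,0,0],[0,-0.0195,-0.084,-0.001,0,0,0]]'; python3 chk.py 8
```

```text
time_s: 3.82
position: [0.67, 0.0401, 0.2868]
tool_rot: [[-0.998, 0.056, 0.0], [0.056, 0.998, 0.0], [-0.0, 0.0, -1.0]]
ft_force: [-0.7, 2.1, 2.1]
grip_width: 0.0001
gripper_force: 1.2
chk [np.float64(0.67), np.float64(0.0401), np.float64(0.2868)] [np.float64(-0.7), np.float64(2.1), np.float64(2.1)] 3.83False
```

```bash
C="python3 chk.py 5"; python3 -m pendant '[[0,0,-0.004,0,0,0,0],[0,0,-0.008,0,0,0,0],[0,0,-0.012,0,0,0,0]]' >/dev/null; $C && python3 -m pendant '[[0,0,-0.002,0,0,0,0],[0,0,-0.004,0,0,0,0]]' >/dev/null; $C && python3 -m pendant '[[0,0,-0.002,0.0005,0,0,0],[0,0,-0.004,0.001,0,0,0]]' >/dev/null; $C && python3 -m pendant '[[0,0,-0.0015,0.0005,0,0,0],[0,0,-0.003,0.001,0,0,0]]' >/dev/null; $C && python3 -m pendant '[[0,0,-0.0015,0.0005,0,0,0],[0,0,-0.003,0.001,0,0,0]]' > /dev/null; $C
```

```text
chk [np.float64(0.6695), np.float64(0.0281), np.float64(0.2861)] [np.float64(-1.6), np.float64(0.9), np.float64(0.4)] 4.2
chk [np.float64(0.6695), np.float64(0.0281), np.float64(0.2861)] [np.float64(-1.6), np.float64(0.9), np.float64(0.4)] 4.2
chk [np.float64(0.6695), np.float64(0.0281), np.float64(0.2861)] [np.float64(-1.6), np.float64(0.9), np.float64(0.4)] 4.2
chk [np.float64(0.6695), np.float64(0.0281), np.float64(0.2861)] [np.float64(-1.6), np.float64(0.9), np.float64(0.4)] 4.2
chk [np.float64(0.6695), np.float64(0.0281), np.float64(0.2861)] [np.float64(-1.6), np.float64(0.9), np.float64(0.4)] 4.2False
False
False
False
False
```

```bash
sed -i 's/sys.exit(\(.*\))$/sys.exit(int(\1))/; s/round(v,4)/float(round(v,4))/; s/round(v,1)/float(round(v,1))/' chk.py; C="python3 chk.py 5"; python3 -m pendant '[[0,0,-0.002,0,0,0,0],[0,0,-0.004,0,0,0,0]]' >/dev/null; $C && python3 -m pendant '[[0,0,-0.002,0.0005,0,0,0],[0,0,-0.004,0.001,0,0,0]]' >/dev/null && $C && python3 -m pendant '[[0,0,-0.0015,0.0005,0,0,0],[0,0,-0.003,0.001,0,0,0]]' >/dev/null && $C && python3 -m pendant '[[0,0,-0.0015,0.0005,0,0,0],[0,0,-0.003,0.001,0,0,0]]' > /dev/null && $C && python3 -m pendant '[[0,0,-0.0015,0.0005,0,0,0],[0,0,-0.003,0.001,0,0,0]]' > /dev/null && $C && python3 -m pendant '[[0,0,-0.0015,0.0005,0,0,0],[0,0,-0.003,0.001,0,0,0]]' > /dev/null && $C
```

```text
chk [0.6694, 0.0241, 0.286] [-0.2, 1.8, -1.5] 4.45
chk [0.6692, 0.02, 0.2854] [-0.6, 2.0, 0.7] 4.7
chk [0.6692, 0.017, 0.2846] [1.0, 1.4, 0.9] 4.95
chk [0.669, 0.014, 0.2834] [0.0, 2.4, 1.5] 5.2
chk [0.6687, 0.011, 0.2823] [0.7, 2.1, 1.4] 5.45
chk [0.6685, 0.008, 0.2813] [-0.3, 2.0, 1.6] 5.7
```

```bash
C="python3 chk.py 5"; python3 -m pendant '[[0,0,-0.0015,0.0005,0,0,0],[0,0,-0.003,0.001,0,0,0]]' >/dev/null; $C && python3 -m pendant '[[0,0,-0.0015,0.0005,0,0,0],[0,0,-0.003,0.001,0,0,0]]' >/dev/null && $C && python3 -m pendant '[[0,0,-0.0015,0.0005,0,0,0],[0,0,-0.003,0.001,0,0,0]]' >/dev/null && $C && python3 -m pendant '[[0,0,-0.0015,0.0005,0,0,0],[0,0,-0.003,0.001,0,0,0]]' > /dev/null && $C && python3 -m pendant '[[0,0,-0.0015,0.0005,0,0,0],[0,0,-0.003,0.001,0,0,0]]' > /dev/null && $C && python3 -m pendant '[[0,0,-0.0015,0.0005,0,0,0],[0,0,-0.003,0.001,0,0,0]]' > /dev/null && $C && python3 -m pendant '[[0,0,-0.0015,0.0005,0,0,0],[0,0,-0.003,0.0015,0,0,0]]' > /dev/null && $C && python3 -m pendant '[[0,0,-0.0015,0.0005,0,0,0],[0,0,-0.003,0.0015,0,0,0]]' > /dev/null && $C
```

```text
chk [0.6683, 0.0051, 0.2803] [0.3, 2.7, 1.7] 5.95
chk [0.6682, 0.002, 0.2793] [0.1, 2.4, 1.3] 6.2
chk [0.668, -0.0009, 0.2783] [-0.3, 1.5, 1.0] 6.45
chk [0.6679, -0.002, 0.278] [1.3, 13.8, 5.8] 6.7
```

```bash
python3 -m pendant '[[0,0,-0.0003,0.0001,0,0,0],[0,0,-0.0003,0.0001,0,0,0]]'; python3 -m pendant '[[0,0,0.015,-0.003,0,0,0],[0,0,0.04,-0.04,0,0,0],[0.3,0.02,0.09,-0.08,0,0,0],[1,0.055,0.14,-0.08,0,0,0],[1,0.085,0.19,-0.05,0,0,0]]'
python3 - <<'E'
from h import *
to(.500,.370,.20,-.1)
E
```

```text
time_s: 6.95
position: [0.6679, -0.0019, 0.278]
tool_rot: [[-0.999, 0.054, 0.002], [0.054, 0.999, 0.003], [-0.001, 0.004, -1.0]]
ft_force: [-0.1, 12.0, 4.6]
grip_width: -0.0005
gripper_force: 5.9
time_s: 7.58
position: [0.5953, 0.1881, 0.3315]
tool_rot: [[-0.998, 0.057, 0.006], [0.057, 0.998, -0.0], [-0.006, 0.0, -1.0]]
ft_force: [0.4, -0.7, -1.2]
grip_width: 0.0541
gripper_force: 0.0
shift [0.1063 0.1761 0.1309] turn [0.0004 0.0057 0.0429]
```

```bash
python3 -m pendant '[[1,0.03,0.05,0.02,0,0,0.02],[1,0.06,0.1,0.06,0,0,0.043],[1,0.085,0.14,0.09,0,0,0.043],[1,0.106,0.176,0.131,0,0,0.043],[1,0.106,0.176,0.131,0,0,0.043]]'
python3 - <<'E'
from h import *
np.set_printoptions(precision=4,suppress=True)
w=cap('wrist','w3.png');t=cap('top')
print(env.observe()['position'])
T=env.tip_of('wrist','bottle_brown_mid');print([(r['centre'],r['conf']) for r in T])
c=T[0]['centre']
w1=np.load('w1.npy',allow_pickle=True).item()
print('w3z',onz(w,c,.032),tri((w,c),(w1,(290.4,208.6))),tri((w,c),(w1,(290.4,208.6)),(t,(118,229))))
for r in env.trace('wrist','bottle_brown')[:1]:
    m=r['mask'];ys,xs=np.nonzero(m);P=np.array([onz(w,p,.04)[:2] for p in zip(xs[::7],ys[::7])])*1000
    print(cv2.minAreaRect(P.astype(np.float32)),r['bbox']);_,v=np.linalg.eigh(np.cov(P.T));print(v[:,1])
E
```

```text
time_s: 8.2
position: [0.4973, 0.3698, 0.1951]
tool_rot: [[-0.995, 0.096, -0.006], [0.096, 0.995, -0.003], [0.006, -0.004, -1.0]]
ft_force: [1.4, 0.2, 0.0]
grip_width: 0.0856
gripper_force: 0.0
[0.5003 0.3682 0.1987]
[([260.3, 173.7], 0.81)]
w3z [0.4995 0.3742 0.032 ] (array([0.4976, 0.3726, 0.0438]), [np.float64(2.2821186276581513), np.float64(1.6543663457205178)]) (array([0.5012, 0.3725, 0.0333]), [np.float64(2.4627263249230658), np.float64(1.7891581160275325), np.float64(0.41108431430507125)])
((686.7843017578125, 399.49810791015625), (91.78385162353516, 84.01219940185547), 73.5228500366211) [288.4, 318.7, 62.9, 60.8]
[-0.808  -0.5892]
```

View pics/w3.png

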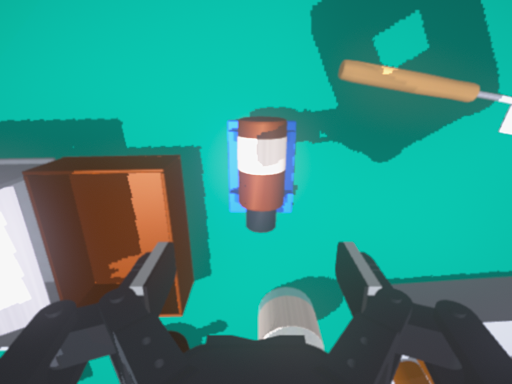

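The wrist view shows the brown bottle in its cradle between the open fingers. The cap is at (261,230), the base at (262,118) and the middle at about (261,172), aligned with the tool. The measured height of 33–44 mm is consistent with 32 mm.

Run:
```python
from h import *
to(.4965,.3728,.033,-.1)
```

```text
shift [0.0055 0.0047 0.1667] turn [ 0.0008  0.0023 -0.001 ]
```

```bash
python3 -m pendant '[[1,0.0045,0.0047,0.04,0,0,0],[1,0.0045,0.0047,0.09,0,0,0],[1,0.0045,0.0047,0.135,0,0,0],[1,0.0045,0.0047,0.16,0,0,0],[1,0.0045,0.0047,0.1665,0,0,0]]' && python3 -m pendant '[[0.35,0,0,0,0,0,0],[0.35,0,0,0,0,0,0],[0.2,0,0,0,0,0,0],[0.2,0,0,0,0,0,0],[0.2,0,0,0,0,0,0]]' 40
```

```text
time_s: 9.02
position: [0.4968, 0.3723, 0.0315]
tool_rot: [[-0.995, 0.101, -0.001], [0.101, 0.995, -0.001], [0.0, -0.001, -1.0]]
ft_force: [0.5, -0.4, 0.4]
grip_width: 0.085
gripper_force: 0.0
time_s: 9.65
position: [0.4973, 0.3754, 0.0344]
tool_rot: [[-0.995, 0.1, 0.005], [0.1, 0.995, 0.005], [-0.005, 0.006, -1.0]]
ft_force: [0.6, 8.4, 4.8]
grip_width: 0.0489
gripper_force: 41.6
```

```bash
python3 -m pendant '[[0.2,0,0,-0.03,0,0,0],[0.2,0,0,-0.09,0,0,0],[0.2,0,0,-0.15,0,0,0],[0.2,0,0,-0.21,0,0,0],[0.2,0,0,-0.27,0,0,0]]'; python3 -m pendant '[[0.2,0,0,-0.33,0,0,0],[0.2,0,-0.02,-0.33,0,0,0],[0.2,0,-0.02,-0.33,0,0,0]]' | sed -n 2,6p
python3 - <<'E'
from h import *
to(.544,.0345,.34,-.063)
E
```

```text
time_s: 10.28
position: [0.4954, 0.373, 0.3052]
tool_rot: [[-0.995, 0.1, 0.002], [0.1, 0.995, 0.001], [-0.001, 0.001, -1.0]]
ft_force: [1.1, -0.4, -1.6]
grip_width: 0.0485
gripper_force: 42.4
position: [0.4938, 0.3633, 0.4924]
tool_rot: [[-0.995, 0.1, 0.002], [0.1, 0.995, 0.001], [-0.002, 0.001, -1.0]]
ft_force: [2.0, 0.4, -1.5]
grip_width: 0.0489
gripper_force: 42.5
shift [-0.0824 -0.3223  0.1523] turn [ 0.0009  0.0018 -0.0368]
```

```bash
python3 -m pendant '[[0.2,-0.02,-0.06,0.02,0,0,-0.036],[0.2,-0.035,-0.12,0.05,0,0,-0.036],[0.2,-0.05,-0.18,0.09,0,0,-0.036],[0.2,-0.065,-0.24,0.13,0,0,-0.036],[0.2,-0.08,-0.3,0.15,0,0,-0.036]]'
python3 - <<'E'
from h import *
to(.544,.0345,.34,-.063)
E
```

```text
time_s: 11.28
position: [0.5395, 0.0871, 0.3519]
tool_rot: [[-0.998, 0.063, 0.0], [0.063, 0.998, -0.0], [-0.0, 0.0, -1.0]]
ft_force: [0.7, 0.3, -0.2]
grip_width: 0.0488
gripper_force: 42.5
shift [-0.0079 -0.0522  0.0119] turn [ 0.      0.0003 -0.0003]
```

```bash
python3 -m pendant '[[0.2,-0.005,-0.02,0.0,0,0,0],[0.2,-0.005,-0.02,0.0,0,0,0],[0.2,-0.005,-0.02,0.0,0,0,0]]' >/dev/null
python3 - <<'E'
from h import *
np.set_printoptions(precision=4,suppress=True)
w=cap('wrist','w4.png');s=cap('scene');t=cap('top')
H=[]
for c,d in(('wrist',w),('top',t),('scene',s)):
    for th in('hopper_mouth','bottle_brown_mid'):
        T=env.tip_of(c,th)
        if T:print(c,th,T[0]['conf'],T[0]['centre'],onz(d,T[0]['centre'],.27 if th[0]=='h' else env.observe()['position'][2]))
print(env.observe()['position'])
to(.544,.0345,.307,-.063)
E
```

```text
wrist hopper_mouth 0.9 [214.7, 205.0] [0.5471 0.0362 0.27  ]
wrist bottle_brown_mid 0.79 [258.4, 265.5] [0.5485 0.0706 0.3525]
top hopper_mouth 0.89 [220.9, 200.6] [0.5446 0.0317 0.27  ]
top bottle_brown_mid 0.52 [203.9, 192.1] [0.5515 0.0657 0.3524]
scene hopper_mouth 0.9 [284.5, 181.3] [0.5526 0.0371 0.27  ]
scene bottle_brown_mid 0.78 [293.4, 161.8] [0.5434 0.0571 0.3523]
[0.5439 0.0686 0.3523]
shift [-0.0023 -0.034   0.0453] turn [ 0.     -0.0001 -0.0004]
```

View pics/w4.png

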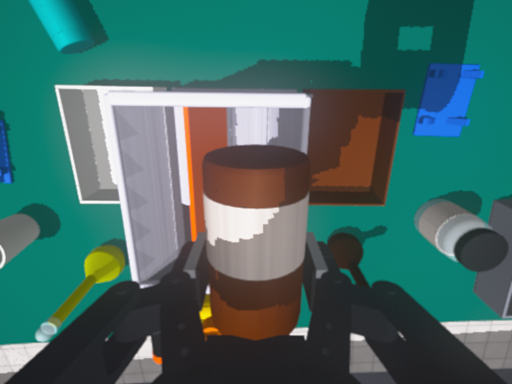

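The wrist view shows the brown bottle held lengthways over the mouth, which spans (105–310, 95). The flap's top edge at (190,105) leans to the white side, so the brown chute is open.

```bash
python3 -m pendant '[[0.2,0,-0.02,0.015,0,0,0],[0.2,0,-0.033,0.03,0,0,0],[0.2,0,-0.033,0.043,0,0,0],[0.2,0,-0.033,0.044,0,0,0],[0.2,0,-0.033,0.044,0,0,0]]'; python3 -m pendant '[[1,0,0,0,0,0,0],[1,0,0,0,0,0,0],[1,0,0,0,0,0,0],[1,0,0,-0.05,0,0,0],[1,0,0,-0.08,0,0,0]]'
python3 - <<'E'
from h import *
t=cap('top');s=cap('scene')
for c,d in(('top',t),('scene',s)):
    print([(np.round(r['centre']),round(r['conf'],2),onz(d,r['centre'],.03).round(3)) for r in env.tip_of(c,'bottle_brown_mid')[:2]])
E
```

```text
time_s: 12.72
position: [0.542, 0.0359, 0.3087]
tool_rot: [[-0.998, 0.063, 0.001], [0.063, 0.998, -0.0], [-0.001, 0.0, -1.0]]
ft_force: [0.5, 0.8, -1.9]
grip_width: 0.0487
gripper_force: 42.6
time_s: 13.35
position: [0.5419, 0.0354, 0.3905]
tool_rot: [[-0.998, 0.064, 0.002], [0.064, 0.998, -0.0], [-0.002, -0.0, -1.0]]
ft_force: [-0.7, -0.4, -1.0]
grip_width: 0.0854
gripper_force: 0.0
[(array([227., 208.]), 0.61, array([0.564, 0.033, 0.03 ]))]
[(array([336., 235.]), 0.85, array([0.55 , 0.239, 0.03 ]))]
```

```bash
python3 -m pendant '[[0,-0.01,-0.04,0,0,0,0],[0,-0.05,-0.08,0,0,0,0],[0,-0.09,-0.12,0,0,0,0],[0,-0.12,-0.12,0,0,0,0],[0,-0.12,-0.12,0,0,0,0]]'
python3 - <<'E'
from h import *
np.set_printoptions(precision=4,suppress=True)
t=cap('top','t5.png');s=cap('scene','s5.png');w=cap('wrist')
cv2.imwrite('pics/c5.png',np.hstack([cv2.resize(d['image'][a:a+120,b:b+130],None,fx=3,fy=3) for d,a,b in((t,150,110),(s,170,240))]))
for c,d in(('top',t),('scene',s),('wrist',w)):
  for th in('bottle_brown_mid','lever_handle'):
    print(c,th,[(np.round(r['centre']),round(r['conf'],2),onz(d,r['centre'],.276 if th[0]=='l' else .03)) for r in env.tip_of(c,th)[:2]])
to(.669,-.075,.2785,-.063)
E
```

```text
time_s: 14.18
position: [0.6552, -0.0928, 0.3846]
tool_rot: [[-0.998, 0.064, -0.005], [0.064, 0.998, 0.002], [0.005, 0.001, -1.0]]
ft_force: [-1.0, 0.4, 0.1]
grip_width: 0.0001
gripper_force: 0.0
top bottle_brown_mid [(array([173., 150.]), 0.66, array([0.7523, 0.2069, 0.03  ])), (array([162., 210.]), 0.56, array([0.5599, 0.2358, 0.03  ]))]
top lever_handle [(array([242., 154.]), 0.4, array([ 0.6675, -0.0224,  0.276 ])), (array([116., 168.]), 0.32, array([0.6325, 0.307 , 0.276 ]))]
scene bottle_brown_mid [(array([336., 236.]), 0.81, array([0.5511, 0.2387, 0.03  ]))]
scene lever_handle [(array([253., 203.]), 0.79, array([ 0.664 , -0.0428,  0.276 ]))]
wrist bottle_brown_mid []
wrist lever_handle [(array([331., 193.]), 0.88, array([ 0.6632, -0.0241,  0.276 ])), (array([423., 180.]), 0.38, array([0.6559, 0.0555, 0.276 ]))]
shift [-0.0143  0.0177  0.1103] turn [-0.0002  0.0006 -0.0006]
```

View pics/c5.png

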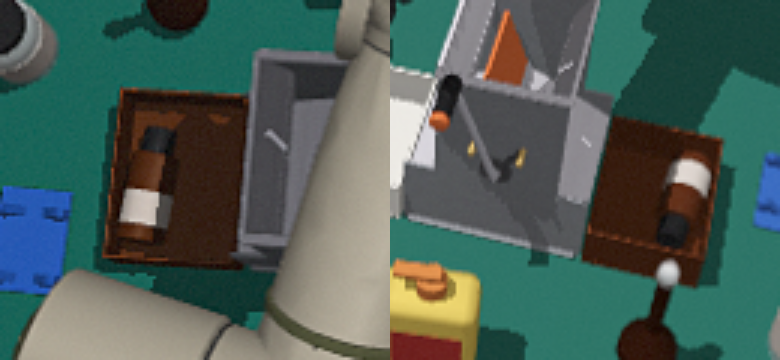

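The brown bottle lies still in the brown tray (crop (150,185) top and (685,200) scene). The lever still leans to -y with its handle at about y = -0.024.

```bash
python3 -m pendant '[[0,-0.0143,0.0177,0.01,0,0,0],[0,-0.0143,0.0177,0.06,0,0,0],[0,-0.0143,0.0177,0.105,0,0,0],[0,-0.0143,0.0177,0.11,0,0,0],[0,-0.0143,0.0177,0.11,0,0,0]]'; python3 chk.py 5 && python3 -m pendant '[[0,0,0.01,0,0,0,0],[0,0,0.02,0,0,0,0],[0,0,0.03,-0.001,0,0,0],[0,0,0.038,-0.003,0,0,0],[0,0,0.045,-0.005,0,0,0]]' ; python3 chk.py 5
```

```text
time_s: 15.25
position: [0.67, -0.0749, 0.2796]
tool_rot: [[-0.998, 0.063, 0.002], [0.063, 0.998, -0.0], [-0.002, -0.0, -1.0]]
ft_force: [1.1, -0.3, -0.2]
grip_width: -0.0001
gripper_force: 0.0
chk [0.67, -0.0749, 0.2796] [1.1, -0.3, -0.2] 15.25
time_s: 15.88
position: [0.6723, -0.0301, 0.2838]
tool_rot: [[-0.998, 0.064, 0.001], [0.064, 0.998, -0.001], [-0.001, -0.001, -1.0]]
ft_force: [-0.0, -3.9, 2.5]
grip_width: -0.0006
gripper_force: 1.7
chk [0.6723, -0.0301, 0.2838] [-0.0, -3.9, 2.5] 15.88
```

```bash
C="python3 chk.py 6"; python3 -m pendant '[[0,0,0.01,-0.0015,0,0,0],[0,0,0.02,-0.003,0,0,0],[0,0,0.03,-0.003,0,0,0],[0,0,0.04,-0.0035,0,0,0],[0,0,0.05,-0.003,0,0,0]]' >/dev/null; $C && python3 -m pendant '[[0,0,0.0035,0.0005,0,0,0],[0,0,0.007,0.001,0,0,0]]' >/dev/null && $C && python3 -m pendant '[[0,0,0.002,0.0005,0,0,0],[0,0,0.004,0.001,0,0,0]]' >/dev/null && $C && python3 -m pendant '[[0,0,0.0015,0.0005,0,0,0],[0,0,0.003,0.001,0,0,0]]' >/dev/null && $C && python3 -m pendant '[[0,0,0.0015,0.0005,0,0,0],[0,0,0.003,0.001,0,0,0]]' > /dev/null && $C && python3 -m pendant '[[0,0,0.0015,0.0005,0,0,0],[0,0,0.003,0.001,0,0,0]]' > /dev/null && $C && python3 -m pendant '[[0,0,0.0015,0.0005,0,0,0],[0,0,0.003,0.001,0,0,0]]' > /dev/null && $C
```

```text
chk [0.6754, 0.0203, 0.2861] [1.1, -2.0, 1.4] 16.5
chk [0.6758, 0.0268, 0.2852] [0.6, -2.3, 2.3] 16.75
chk [0.6761, 0.0305, 0.2842] [-0.3, -2.8, 1.0] 17.0
chk [0.6763, 0.0335, 0.2832] [-0.9, -1.4, 1.4] 17.25
chk [0.6765, 0.0366, 0.2823] [0.6, -1.5, 1.0] 17.5
chk [0.6767, 0.0396, 0.2812] [-0.5, -1.6, 1.3] 17.75
chk [0.6769, 0.0426, 0.2802] [-0.4, -1.8, 1.0] 18.0
```

```bash
C="python3 chk.py 6"; python3 -m pendant '[[0,0,0.0015,0.0005,0,0,0],[0,0,0.003,0.001,0,0,0]]' >/dev/null; $C && python3 -m pendant '[[0,0,0.0015,0.0005,0,0,0],[0,0,0.003,0.001,0,0,0]]' >/dev/null && $C && python3 -m pendant '[[0,0,0.0015,0.0005,0,0,0],[0,0,0.003,0.001,0,0,0]]' >/dev/null && $C && python3 -m pendant '[[0,0,0.0015,0.0005,0,0,0],[0,0,0.003,0.001,0,0,0]]' >/dev/null && $C && python3 -m pendant '[[0,0,0.0015,0.0005,0,0,0],[0,0,0.003,0.0015,0,0,0]]' > /dev/null && $C && python3 -m pendant '[[0,0,0.0015,0.0005,0,0,0],[0,0,0.003,0.0015,0,0,0]]' > /dev/null && $C && python3 -m pendant '[[0,0,0.0015,0.0005,0,0,0],[0,0,0.003,0.0015,0,0,0]]' > /dev/null && $C && python3 -m pendant '[[0,0,0.0015,0.0005,0,0,0],[0,0,0.003,0.0015,0,0,0]]' > /dev/null && $C
```

```text
chk [0.6771, 0.0456, 0.2792] [0.5, -1.9, 1.7] 18.25
chk [0.6773, 0.0486, 0.2782] [-1.0, -1.7, 1.3] 18.5
chk [0.6774, 0.0516, 0.2772] [-0.4, -1.5, 0.4] 18.75
chk [0.6776, 0.0546, 0.2762] [0.3, -2.5, 1.8] 19.0
chk [0.6778, 0.0576, 0.2748] [-0.4, -1.3, 0.5] 19.25
chk [0.6781, 0.0598, 0.2737] [-2.7, -8.5, 5.6] 19.5
```

```bash
python3 -m pendant '[[0,0,0.0004,0.0001,0,0,0],[0,0,0.0008,0.0002,0,0,0],[0,0,0.0008,0.0002,0,0,0]]'
```

```text
time_s: 19.88
position: [0.678, 0.0598, 0.2738]
tool_rot: [[-0.998, 0.065, 0.001], [0.065, 0.998, -0.003], [-0.001, -0.002, -1.0]]
ft_force: [-1.6, -8.3, 4.4]
grip_width: -0.0003
gripper_force: 4.1
```

```bash
python3 -m pendant '[[0,0,0.0006,0.0001,0,0,0],[0,0,0.0011,0.0002,0,0,0],[0,0,0.0011,0.0002,0,0,0]]'
```

```text
time_s: 20.25
position: [0.678, 0.06, 0.2737]
tool_rot: [[-0.998, 0.066, 0.001], [0.066, 0.998, -0.004], [-0.001, -0.004, -1.0]]
ft_force: [-2.1, -12.2, 5.1]
grip_width: -0.0001
gripper_force: 6.0
```

```bash
python3 -m pendant '[[0,0,-0.015,-0.003,0,0,0],[0,0,-0.04,-0.05,0,0,0],[0.3,0.02,-0.09,-0.08,0,0,0.05],[1,0.04,-0.145,-0.08,0,0,0.1],[1,0.06,-0.2,-0.08,0,0,0.137]]'
python3 - <<'E'
from h import *
to(.537,-.386,.20,-.2)
E
```

```text
time_s: 20.88
position: [0.6046, -0.1348, 0.353]
tool_rot: [[-0.98, 0.2, 0.001], [0.2, 0.98, 0.001], [-0.0, 0.001, -1.0]]
ft_force: [1.6, -0.4, -0.5]
grip_width: 0.0544
gripper_force: 0.0
shift [ 0.016  -0.2597  0.1528] turn [ 0.0007  0.0004 -0.0013]
```

```bash
python3 -m pendant '[[1,0.004,-0.06,0.01,0,0,0],[1,0.008,-0.12,0.03,0,0,0],[1,0.012,-0.18,0.07,0,0,0],[1,0.016,-0.23,0.12,0,0,0],[1,0.016,-0.25,0.15,0,0,0]]' | sed -n 1,2p; python3 -m pendant '[[1,0,0,0,0,0,0]]'|sed -n 2p;python3 - <<'E'
from h import *
np.set_printoptions(precision=4,suppress=True)
w=cap('wrist','w6.png');t=cap('top');s=cap('scene')
T=env.tip_of('wrist','bottle_white_mid');print([(np.round(r['centre'],1),round(r['conf'],2),onz(w,r['centre'],.032)) for r in T])
c=T[0]['centre'];print(tri((w,c),(t,(362,213))),tri((w,c),(t,(362,213)),(s,(168,204))))
for th,h in(('lever_handle',.276),):
  for cm,d in(('top',t),('scene',s)): print([(round(r['conf'],2),onz(d,r['centre'],h)) for r in env.tip_of(cm,th)[:2]])
E
```

```text
time_s: 21.5
position: [0.539, -0.377, 0.2014]
position: [0.5381, -0.3764, 0.1987]
[(array([121. , 197.9]), 0.72, array([ 0.5381, -0.528 ,  0.032 ])), (array([243.9, 167.2]), 0.67, array([ 0.5314, -0.387 ,  0.032 ])), (array([279. , 268.1]), 0.23, array([ 0.6645, -0.3724,  0.032 ]))]
(array([ 0.4642, -0.3144,  0.3892]), [np.float64(138.14226518687644), np.float64(12.178450784972087)]) (array([ 0.5343, -0.4124,  0.0782]), [np.float64(95.69575866935811), np.float64(12.079801416682066), np.float64(12.949761175931433)])
[(0.65, array([0.6699, 0.0875, 0.276 ])), (0.45, array([0.4741, 0.2812, 0.276 ]))]
[(0.81, array([0.6587, 0.0798, 0.276 ]))]
```

View pics/w6.png

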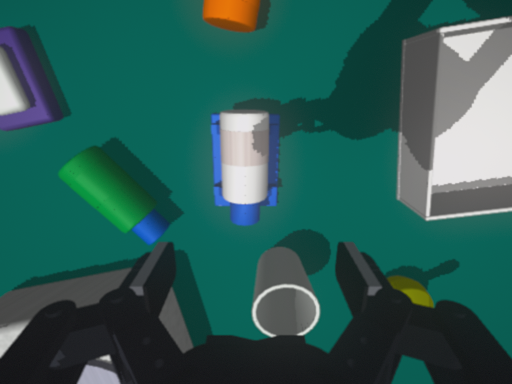

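The wrist view shows the white bottle, with its blue cap at (245,213), base at (246,112) and middle at about (245,167), in its cradle and aligned with the tool. Green, at (110,190), is the look-alike that the network ranked first, so I ignore it. The beaker stands ahead at (285,300).

Run:
```python
from h import *
np.set_printoptions(precision=4,suppress=True)
w=cap('wrist');t=cap('top');s=cap('scene')
c=(244.5,167)
print(onz(w,c,.032),tri((w,c),(t,(361,214))),tri((w,c),(t,(361,214)),(s,(168,204))))
a,b=onz(w,(246,112),.04),onz(w,(245,222),.04);print(a,b,'yaw',np.arctan2(b[1]-a[1],b[0]-a[0]),'mid',(a+b)/2)
print('beaker rim',onz(w,(285,310),.085),onz(w,(285,250),.01))
to(.5295,-.386,.032,-.2)
```

```text
[ 0.5367 -0.3861  0.032 ] (array([ 0.5411, -0.3875,  0.0137]), [np.float64(0.47898685309970296), np.float64(0.17777885197149562)]) (array([ 0.5374, -0.3848,  0.0319]), [np.float64(1.339838793436151), np.float64(0.6533841097342409), np.float64(0.16470792325703582)])
[ 0.4792 -0.3719  0.04  ] [ 0.5985 -0.3985  0.04  ] yaw -0.21954985457689133 mid [ 0.5388 -0.3852  0.04  ]
beaker rim [ 0.689  -0.3717  0.085 ] [ 0.6631 -0.3599  0.01  ]
shift [ 0.0086 -0.0131  0.1717] turn [-0.0006  0.0011  0.0001]
```

```bash
python3 -m pendant '[[1,0.005,-0.0115,0.04,0,0,0.015],[1,0.005,-0.0115,0.09,0,0,0.015],[1,0.005,-0.0115,0.14,0,0,0.015],[1,0.005,-0.0115,0.165,0,0,0.015],[1,0.005,-0.0115,0.171,0,0,0.015]]' && python3 -m pendant '[[0.35,0,0,0,0,0,0],[0.35,0,0,0,0,0,0],[0.2,0,0,0,0,0,0],[0.2,0,0,0,0,0,0],[0.2,0,0,0,0,0,0]]' 40 && python3 chk.py 20 && python3 -m pendant '[[0.2,0,0,-0.03,0,0,0],[0.2,0,0,-0.09,0,0,0],[0.2,0,0,-0.15,0,0,0],[0.2,0,0,-0.21,0,0,0],[0.2,0,0,-0.27,0,0,0]]'; python3 -m pendant '[[0.2,0,0,-0.04,0,0,0],[0.2,0,0,-0.04,0,0,0],[0.2,0,0,-0.04,0,0,0]]'
python3 - <<'E'
from h import *
to(.544,.0345,.345,-.063)
E
```

```text
time_s: 22.7
position: [0.5325, -0.3849, 0.0306]
tool_rot: [[-0.977, 0.214, -0.002], [0.214, 0.977, 0.002], [0.002, 0.001, -1.0]]
ft_force: [0.1, 0.7, -0.4]
grip_width: 0.0856
gripper_force: 0.0
time_s: 23.32
position: [0.5333, -0.3865, 0.0338]
tool_rot: [[-0.977, 0.214, 0.002], [0.214, 0.977, -0.003], [-0.003, -0.003, -1.0]]
ft_force: [-1.3, -1.7, 6.6]
grip_width: 0.0487
gripper_force: 41.2
chk [0.5333, -0.3865, 0.0338] [-1.3, -1.7, 6.6] 23.32
time_s: 23.95
position: [0.5324, -0.3849, 0.3042]
tool_rot: [[-0.977, 0.214, 0.0], [0.214, 0.977, 0.0], [-0.0, 0.0, -1.0]]
ft_force: [-0.7, -1.2, -2.6]
grip_width: 0.049
gripper_force: 42.2
time_s: 24.32
position: [0.5325, -0.3851, 0.3403]
tool_rot: [[-0.977, 0.214, -0.002], [0.214, 0.977, 0.002], [0.002, 0.002, -1.0]]
ft_force: [0.0, 0.6, -3.2]
grip_width: 0.0482
gripper_force: 42.4
shift [ 0.0786  0.4124 -0.0038] turn [ 0.0018 -0.0021 -0.1527]
```

```bash
python3 -m pendant '[[0.2,0.01,0.06,-0.012,0,0,-0.03],[0.2,0.022,0.12,-0.012,0,0,-0.06],[0.2,0.034,0.18,-0.012,0,0,-0.09],[0.2,0.046,0.24,-0.012,0,0,-0.12],[0.2,0.057,0.3,-0.012,0,0,-0.152]]'>/dev/null; python3 -m pendant '[[0.2,0.016,0.04,0,0,0,0],[0.2,0.02,0.07,0,0,0,0],[0.2,0.02,0.08,0,0,0,0],[0.2,0.02,0.08,0,0,0,0]]'
python3 - <<'E'
from h import *
np.set_printoptions(precision=4,suppress=True)
w=cap('wrist','w7.png')
for th in('hopper_mouth','bottle_white_mid'):
    print(th,[(r['conf'],r['centre'],onz(w,r['centre'],.27 if th[0]=='h' else env.observe()['position'][2])) for r in env.tip_of('wrist',th)])
to(.544,.0345,.307,-.063)
E
```

```text
time_s: 25.45
position: [0.5265, 0.0009, 0.3529]
tool_rot: [[-0.998, 0.063, -0.002], [0.063, 0.998, 0.0], [0.002, 0.0, -1.0]]
ft_force: [-0.2, -0.0, -1.7]
grip_width: 0.0488
gripper_force: 42.4
hopper_mouth [(0.76, [299.6, 222.1], array([0.5487, 0.0358, 0.27  ]))]
bottle_white_mid [(0.91, [255.2, 254.4], array([0.5234, 0.0009, 0.3533])), (0.77, [104.9, 16.5], array([ 0.4129, -0.0506,  0.3533]))]
shift [-0.0151  0.0357  0.0463] turn [-0.     -0.0009 -0.0021]
```

View pics/w7.png

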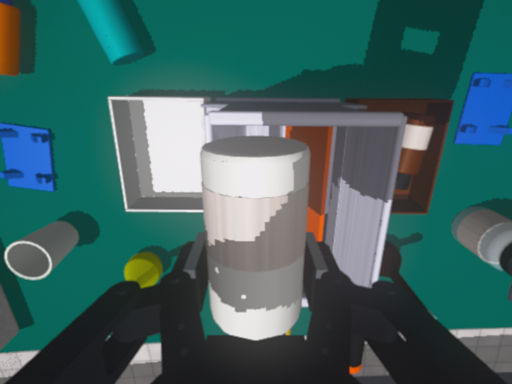

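The wrist view shows the white bottle held over the mouth, which spans (205–405, 115). The flap now leans to the brown side (305,160), and the brown bottle is still in its tray at (415,150).

```bash
python3 -m pendant '[[0.2,-0.01,0.02,0,0,0,0],[0.2,-0.0175,0.036,0.02,0,0,0],[0.2,-0.0175,0.036,0.04,0,0,0],[0.2,-0.0175,0.036,0.0455,0,0,0],[0.2,-0.0175,0.036,0.0455,0,0,0]]'; python3 -m pendant '[[0.2,0,0,0,0,0,0],[1,0,0,0,0,0,0],[1,0,0,0,0,0,0],[1,0,0,0,0,0,0],[1,0,0,-0.05,0,0,0]]'; python3 -m pendant '[[1,0,0,-0.05,0,0,0],[1,0.05,0,-0.08,0,0,0],[1,0.1,0,-0.08,0,0,0],[1,0.15,0,-0.08,0,0,0],[1,0.16,0,-0.08,0,0,0]]'
python3 - <<'E'
from h import *
t=cap('top','t8.png');s=cap('scene','s8.png')
cv2.imwrite('pics/c8.png',np.vstack([np.hstack([cv2.resize(t['image'][100:290,90:390],(500,317)),np.zeros((317,100,3),np.uint8)]),cv2.resize(s['image'][140:290,110:410],(600,280)) ]))
E
```

```text
time_s: 26.22
position: [0.5463, 0.035, 0.3086]
tool_rot: [[-0.998, 0.065, -0.0], [0.065, 0.998, -0.0], [0.0, -0.0, -1.0]]
ft_force: [-0.2, 0.6, -1.8]
grip_width: 0.0488
gripper_force: 42.4
time_s: 26.85
position: [0.5454, 0.0358, 0.356]
tool_rot: [[-0.998, 0.064, -0.008], [0.064, 0.998, 0.001], [0.008, 0.001, -1.0]]
ft_force: [0.8, -0.5, 0.6]
grip_width: 0.085
gripper_force: 0.0
time_s: 27.48
position: [0.3843, 0.0463, 0.4395]
tool_rot: [[-0.998, 0.063, 0.003], [0.063, 0.998, -0.001], [-0.003, -0.0, -1.0]]
ft_force: [1.7, -0.8, -0.3]
grip_width: 0.0855
gripper_force: 0.0
```

View pics/c8.png

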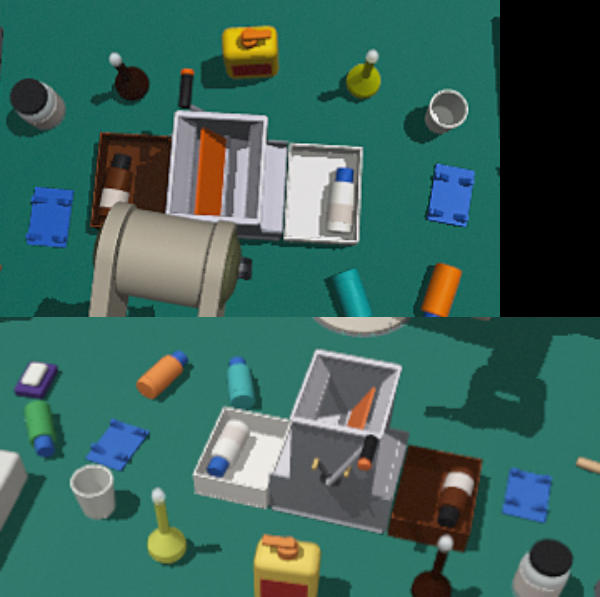

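Both bottles lie in their own trays: white at crop (342,200) and brown at (118,185). All the bystanders are standing. I let a second pass for stillness, then hand in.

```bash
python3 -m pendant '[[1,0,0,0,0,0,0],[1,0,0,0,0,0,0],[1,0,0,0,0,0,0],[1,0,0,0,0,0,0],[1,0,0,0,0,0,0]]' | head -2
python3 - <<'E'
from h import *
t=cap('top');a=cv2.imread('pics/t8.png')
print('max change in white tray',cv2.absdiff(cv2.blur(a,(5,5)),cv2.blur(t['image'],(5,5)))[180:255,258:312].max())
print(env.close_job())
E
```

```text
time_s: 28.2
position: [0.3867, 0.0459, 0.4383]
max change in white tray 3
the job is handed in; nothing more can be done
None
```

The job is handed in at about 28 s: the brown bottle went first into the brown tray, then the white into the white tray, with the lever pressed onto its stop at 12–14 N before each drop and all bystanders still standing.

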